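# Load the detector fixture and close its gate

### The arm

A 7-joint arm with a two-finger parallel gripper is mounted at the origin on a cart in front of the work surface, level with it; the furniture and walls round the work are solid. World frame = base frame: x ahead of the robot, y to its left, z up, the work surface at z = 0. Lengths are in m, angles in rad, forces in N, time in s.
With the tool pointing down it reaches from about 0.35 to 0.9 m from the base axis. Payload 19.9 kg.
Tool frame: the origin (TCP) lies between the finger pads; the fingertips stand 17 mm ahead of it and the grasp point (between the pads) lies 2 mm behind it (ctrl.tcp_to_tips is the distance from the TCP to the fingertips, in m); z points along the fingers, y is the line along which they close (so a half turn about z gives the same grasp; the last joint's range is limited). The gripper opens to 85 mm and grips with 20 to 120 N. Pads are 22 mm wide; open, the fingers measure 114 mm over their backs; the gripper's body (76 mm by 85 mm) begins 54 mm behind the grasp point. The pads swing forward as they close: fully open they stand 13 mm farther back than shut.
Start: joints at [1.19, 0.417, -0.01, 1.614, 0.005, 1.111, -0.053], TCP at [0.208, -0.589, 0.248] pointing down, gripper open.
Joint ranges: [-2.81, 2.81], [-0.39, 2.02], [-1.27, 1.25], [0.06, 2.57], [-1.19, 4.33], [0.19, 2], [-2.82, 2.82]. Speed limits (rad/s): [1.89, 1.89, 2.39, 2.39, 3.01, 3.01, 3.01].

### API

Orientations are given as a unit quaternion [w, x, y, z].
In Python, from plant import ctrl gives the robot as it stands.
- The arm moves only by the tool carry_out, never from a script. Its arguments are lists of equal length, an entry for each row: "offset": the shift along the tool's x, y, z in mm, a list of three; "turn": the turn about the tool's z in rad. In form: {"offset": [[dx, dy, dz], ...], "turn": [turn, ...]}. A call has 1 to 12 rows; each row is the pose to reach, as a shift and turn from the pose commanded when the call began, along the tool's axes at that moment; what a row does not reach only later rows make up. A row lasts 1/8 s, in which the tool goes at most 62.5 mm and 10.7 degrees, less where a joint would pass 70% of its speed; a pose out of reach is approached as far as the arm can. A call with a gripper value outside its range is refused whole. "grip" is the finger opening in mm, from 0 to 85.4, set as the call begins (left out, the last holds). The fingers move at their own pace and stop on an object; "newtons" is the grip in N (left out, the last holds). Time passes only in rows, so rows that repeat a pose let the fingers close. It gives the time, the measured TCP pose, the force, the opening and the grip force at its end, in the units of the state.
- ctrl.get_state(): the state, without advancing time (a new reading comes with each control period).
- ctrl.get_image(name): name is "scene" or "side" or "wrist"; returns the picture (480x640x3 uint8, red, green, blue); there is no depth.
- ctrl.camera_info(name): a dict with "mtx" (3x3 intrinsics, pixels), "k1" (the pictures are not rectified: a ray, as slopes to the right and down, at radius r is drawn at 1 + k1 r^2 times it, then the intrinsics apply), "position" and "rotation" of the camera in the world. Camera axes: x right, y up, looking along -z (the intrinsics and any distortion apply to the point x, -y, -z); pixel columns grow to the right and rows downward; lengths in m; the calibration is good to about 2 mm. A picture is of the moment at which its call begins: read the wrist's pose just before it. camera_info takes no time and is no camera call; for the wrist camera it gives the pose at the moment of the call.
- ctrl.hand_in(): hands the job in; it is judged then, once.
The state is a dict: "t": time; "joint_positions": joint angles; "joint_velocities": joint speeds; "joint_torque": joint torques, N m; "ee_pos": TCP position; "orientation": TCP orientation; "force": force on the tool from outside, world axes, zero at the start; "wrist_torque": the same for the moment, N m; "width": opening from 0.0 (shut) to 1.0 (fully open); "grip_force": force on a finger pad.
Only numpy, scipy, OpenCV 4.12 (cv2) and the standard library are available. Lean on these libraries where they do the work, as an engineer would, in place of code of your own. Each camera call takes 0.05 s, during which the arm holds its last target. There are 200 camera calls.

### The job

Load the metal test fixture: slide the round sensor head in under the fixed cover, right home against the closed end, then put the black cuvette block in after it through the open front, lying flat and crosswise between the side guides and pushed up against the sensor, and finally swing the hinged gate fully shut across the front to lock both in. Leave the lens tube, the slotted clamp and the roll of tape where they are.

Things in the scene. Friction and masses are not known exactly. Their poses are not given: they have to be found in the camera images.
- fixture: Fixed aluminium fixture: 6 mm base plate with a straight channel, open in front, closed at the far end. Origin on the desk under the channel's centre line; x along the channel towards the closed end, y to the left looking that way, z up. Plate: x -95..66, y -65..65 mm, top (channel floor) z = 6. In front of x = -42 it is a bare flat apron where parts can be set down and pushed in. Never moves.
- sensor_home (a point): Where the sensor's centre is when home (fixture x 31, y 0, z 13 mm). Here the side guides are 56 mm apart (from fixture x 32 on) and the closed end's inner face is at x = 56. A fixed cover roofs it from x = 20 on: underside z = 24, top 28.5, with a stub 41.5 high on it at x = 36. The home sensor sticks out about 14 mm in front of the cover. Axes as the fixture's.
- block_home (a point): Where the block's centre is when home, long side along fixture y (fixture x -12, y 0, z 16 mm). Open above. Side guides here, fixture x -33 to 11, are 74 mm apart and reach up to z = 24; slanted lead-ins narrow the channel to the sensor's part from x 11 to 32. With both parts home 4 mm is left before the shut gate. Axes as the fixture's.
- gate (a joint): Angle of the steel gate bar about its vertical pivot: 0 = shut, bar along fixture -y across the channel's front; grows to 2.3 as it opens, pointing along fixture -x at 1.57. Stays where left (friction 0.02 N m). Shuts only if both parts are home; then its inner face is at fixture x = -34 mm and its lip (underside z = 28.5) is over the block's edge, so nothing more can go in.
- gate_knob (a point): Round upright knob near the free end of the gate bar, 14 mm in diameter, from z = 35.5 to 61.5 mm above the desk; this point is on its axis at z = 50.5 mm. The gate's top around it is at z = 32 mm. It stands 78 mm from the pivot; with the gate shut it is at fixture x = -38, y = -24 mm.
- gate_pivot (a point): Point on the gate's pivot axis, at the same height as gate_knob; fixed on the fixture at x = -38, y = +54 mm. The post and its cap reach up to z = 33 mm.
- sensor_mid (a point): Round black sensor head (puck), diameter about 50 mm, 14 mm high, 140 g, window up; this point is its centre, half-way up. It lies flat on the desk at the start.
- block_mid (a point): Black cuvette block with wells in its top, 36 x 62 x 20 mm (own x, y, z), about 120 g; this point is its centre. Lies flat on the desk at the start; either end may lead.
- sensor: The same sensor head; origin at the centre of its underside.
- block: The same block; origin at the centre of its underside.
- lens_tube_mid (a point): Bystander: black upright lens tube, diameter 30, 40 mm high; this point is its centre.
- clamp_fork_mid (a point): Bystander: black slotted base clamp lying flat, 26 x 66 mm (own x, y), bar 10 mm and screw 15 mm high; this point is its centre, 5 mm up.
- tape_mid (a point): Bystander: roll of blue masking tape lying flat, diameter 92, 24 mm high; this point is its centre.

How it is judged:
By the outcome, as a careful person would: the job done as asked, in the order asked, and still so for the second after the job is handed in, with the robot touching nothing.
It also fails if it takes over 72 s, if anything falls off the work surface, if the arm or the gripper's body presses on something with over 40 N, if the wrist force passes 120 N, or if a joint passes its speed limit or range.

## Working session

There is one attempt and no reset: what is moved stays moved. The work goes in short steps, Python scripts to look and compute and a tool call to move; the robot and the scene stay as the last step left them, time stands still between calls to the robot, and variables do not carry over. Pictures are saved under pics/ and viewed, at most 10 in all, crops included, and the job is handed in when it is done.

Besides the shell and the picture viewer there is one more tool, called after "Request:" by a JSON object that holds its "fn" and its "kwargs", one argument or row to a line. carry_out: Moves the arm, as the interface text tells. Its arguments: {"type":"object","properties":{"offset":{"type":"array"},"turn":{"type":"array"},"grip":{"type":"number"},"newtons":{"type":"number"}},"required":["offset","turn"]}

```bash
ls; mkdir -p pics; cat > h.py <<'E'
import numpy as np,cv2
from plant import ctrl
def snap(n,f):
    i=ctrl.camera_info(n); im=ctrl.get_image(n); cv2.imwrite(f'pics/{f}.png',im[:,:,::-1]); return im,i
def ray(i,u,v,z):
    K=np.array(i['mtx'],float);R=np.array(i['rotation'],float).reshape(3,3)
    d=cv2.undistortPoints(np.array([[[u,v]]],float),K,np.array([i['k1'],0,0,0.]))[0,0]
    r=R@np.array([d[0],-d[1],-1]);p=np.array(i['position']);return p+r*(z-p[2])/r[2]
def proj(i,P):
    K=np.array(i['mtx'],float);R=np.array(i['rotation'],float).reshape(3,3)
    c=R.T@(np.array(P)-i['position']);x,y=c[0]/-c[2],-c[1]/-c[2];s=1+i['k1']*(x*x+y*y)
    return (K@[x*s,y*s,1])[:2]
E
python3 - <<'E'
from h import *
import json
for n in('scene','side'):
    im,i=snap(n,n+'0'); print(n,i)
print(ctrl.get_state()['ee_pos'],ctrl.get_state()['orientation'],ctrl.tcp_to_tips, ctrl.camera_info('wrist'))
E
```

```text
pics
scene {'mtx': array([[556.94523013,   0.        , 331.75332241],
       [  0.        , 556.94523013, 241.06312643],
       [  0.        ,   0.        ,   1.        ]]), 'k1': -0.06120451734255285, 'position': array([-0.17802194,  0.66941617,  0.75374998]), 'rotation': array([-0.37271803, -0.18856177,  0.41942233,  0.80598426])}
side {'mtx': array([[496.35612315,   0.        , 316.01844972],
       [  0.        , 496.35612315, 242.58732839],
       [  0.        ,   0.        ,   1.        ]]), 'k1': -0.13112413120317948, 'position': array([0.75565524, 1.03201285, 0.75561737]), 'rotation': array([0.084119  , 0.0586126 , 0.46664859, 0.87848031])}
[ 0.20820979 -0.58898754  0.24772242] [-5.36163743e-04  9.85601923e-01  1.69081479e-01 -1.19801841e-04] 0.017 {'mtx': array([[353.42978973,   0.        , 321.58916285],
       [  0.        , 353.42978973, 245.64798688],
       [  0.        ,   0.        ,   1.        ]]), 'k1': -0.06347301217674699, 'position': array([ 0.26988692, -0.56699483,  0.37327638]), 'rotation': array([ 0.80954333, -0.10549339,  0.07670086, -0.57238773])}
```

View pics/scene0.png

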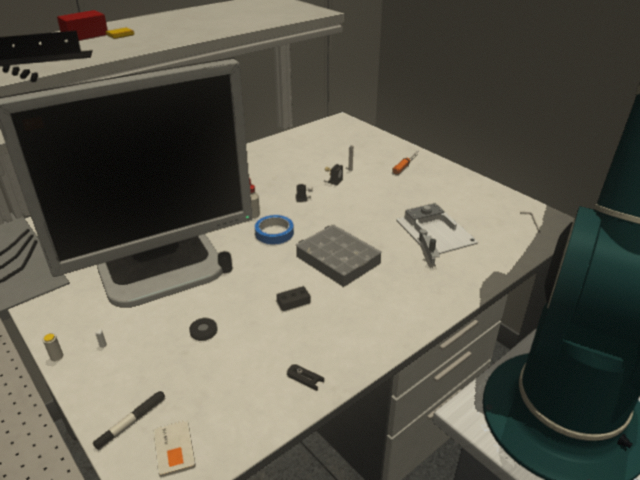

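View pics/side0.png

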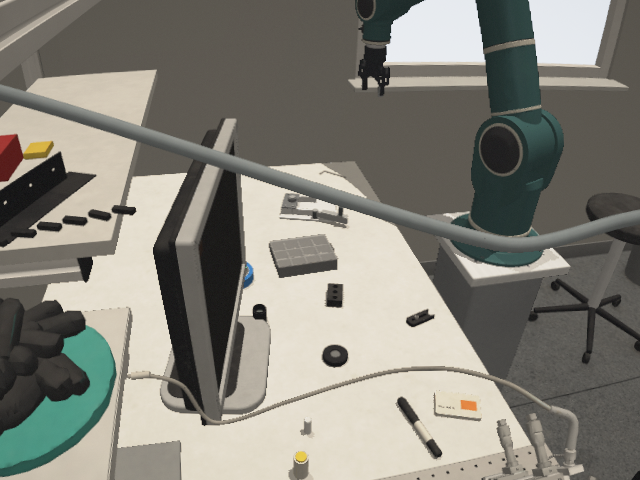

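The scene camera shows the sensor at (203,328), block (293,298), clamp (306,377), tape (274,229), lens tube (225,262), fixture around (437,230) with the gate bar near (428,245). The side camera shows the sensor at (335,355), block (335,294) and fixture (315,208). The rotation is a quaternion, so I'll fix the helper and measure.

```bash
sed -i "s/R=np.array(i\['rotation'\],float).reshape(3,3)/R=rot(i)/" h.py; cat >> h.py <<'E'
from scipy.spatial.transform import Rotation as Ro
def rot(i): return Ro.from_quat(np.array(i['rotation']),scalar_first=True).as_matrix()
E
python3 - <<'E'
from h import *
np.set_printoptions(precision=4,suppress=True)
s=ctrl.camera_info('scene');d=ctrl.camera_info('side')
print('sensor',ray(s,203.5,326,.014),ray(d,335.5,353,.014))
print('block',ray(s,293,295,.02),ray(d,335,290,.02))
print('plate corners scene',[ray(s,u,v,.006) for u,v in((476,241),(440,253),(398,219))])
for n,i,c in(('scene',s,(385,185,495,280)),('side',d,(265,175,375,240)),):
    im=cv2.imread(f'pics/{n}0.png')[c[1]:c[3],c[0]:c[2]]
    cv2.imwrite(f'pics/{n}c.png',cv2.resize(im,None,fx=6,fy=6,interpolation=cv2.INTER_CUBIC))
im=[cv2.imread(f'pics/{n}c.png') for n in('scene','side')]
im=[cv2.resize(x,(660,int(x.shape[0]*660/x.shape[1]))) for x in im]
im[0]=im[0]; o=np.vstack(im);o=cv2.resize(o,None,fx=.6,fy=.6);cv2.imwrite('pics/c.png',o);print(o.shape)
T=Ro.from_quat(ctrl.get_state()['orientation'],scalar_first=True).as_matrix();print(T)
w=ctrl.camera_info('wrist');print('cam in tool',T.T@(w['position']-ctrl.get_state()['ee_pos']),T.T@rot(w))
E
```

```text
sensor [0.5567 0.3509 0.014 ] [0.5566 0.354  0.014 ]
block [0.5135 0.1703 0.02  ] [0.5127 0.165  0.02  ]
plate corners scene [array([ 0.404 , -0.2843,  0.006 ]), array([ 0.4277, -0.1824,  0.006 ]), array([ 0.5876, -0.2117,  0.006 ])]
(576, 396, 3)
[[ 0.9428  0.3333 -0.0004]
 [ 0.3333 -0.9428  0.001 ]
 [-0.0001 -0.0011 -1.    ]]
cam in tool [ 0.0655 -0.0003 -0.1256] [[-0.0003  0.966   0.2586]
 [ 1.     -0.0003  0.0023]
 [ 0.0023  0.2586 -0.966 ]]
```

View pics/scenec.png

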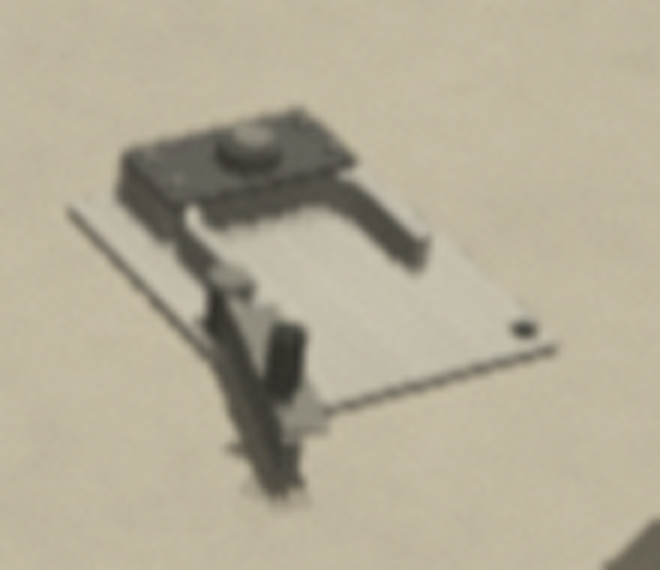

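The enlarged crop shows the plate's front-right corner at about (477.5,243) and the back-left at (396.7,220). The gate is open, with its bar pointing away from the channel and the pivot near (420,233). The closed end faces away from the robot.

```bash
cat >> h.py <<'E'
def P(c,u,v): return c[0]+u/6,c[1]+v/6
E
python3 - <<'E'
from h import *
np.set_printoptions(precision=4,suppress=True)
s=ctrl.camera_info('scene')
q=lambda u,v,z:ray(s,385+u/6,185+v/6,z)
FR=q(555,349,.006);BL=q(70,211,.006);print(FR,BL,np.hypot(*(BL-FR)[:2]),'want .2069')
a=np.arctan2(*(BL-FR)[1::-1])-np.arctan2(130,161);c=(FR+BL)[:2]/2
R=np.array([[np.cos(a),-np.sin(a)],[np.sin(a),np.cos(a)]]);O=c-R@[-.0145,0]
print('yaw',a,'O',O,'front edge',q(320,411,.006))
W=lambda x,y,z:np.r_[O+R@[x,y],z]
for n,p in dict(pivot=(-.038,.054,.033),stub=(.036,0,.0415),guideR=(-.033,-.037,.024),coverFR=(.02,-.04,.0285)).items(): print(n,(proj(s,W(*p))-[385,185])*6)
k=q(291,330,.0615);print('knob',k,'fix',R.T@(k[:2]-O), 'pivot meas',R.T@(q(230,277,.033)[:2]-O))
print('monitor base near',ray(s,222,275,0),'lens',ray(s,225,272,0),'organizer',[ray(s,*t,0) for t in((345,283),(381,262),(297,255))])
for n,t in dict(sensor=(.5567,.3515),block=(.513,.168)).items(): print(n,np.hypot(*t))
print('block ends', [ray(s,u,v,.02) for u,v in((277,296),(282,306-9),(310,298),(306,288))])
E
```

```text
[ 0.3963 -0.2798  0.006 ] [ 0.586  -0.2053  0.006 ] 0.20387251563563397 want .2069
yaw -0.30505683037209214 O [ 0.505  -0.2469] front edge [ 0.4289 -0.178   0.006 ]
pivot [226.6406 281.9562]
stub [249.9095 140.6552]
guideR [415.9324 244.8521]
coverFR [351.3548 167.3799]
knob [ 0.423  -0.145   0.0615] fix [-0.1088  0.0726] pivot meas [-0.0356  0.051 ]
monitor base near [0.6831 0.2343 0.    ] lens [0.6879 0.2237 0.    ] organizer [array([0.4924, 0.0487, 0.    ]), array([ 0.4955, -0.0617,  0.    ]), array([0.6364, 0.0658, 0.    ])]
sensor 0.6583822142190658
block 0.5398082993063371
block ends [array([0.5317, 0.1967, 0.02  ]), array([0.5228, 0.1909, 0.02  ]), array([0.4845, 0.1499, 0.02  ]), array([0.5138, 0.1368, 0.02  ])]
```

Request:
{"fn": "carry_out", "kwargs": {
  "offset": [
    [485,-347,0],
    [485,-347,0],
    [485,-347,0],
    [485,-347,0],
    [485,-347,0],
    [485,-347,0],
    [485,-347,0],
    [485,-347,0],
    [485,-347,0],
    [485,-347,0],
    [642,-771,68],
    [642,-771,68]
  ],
  "turn": [-0.18,-0.36,-0.54,-0.72,-0.9,-1.08,-1.26,-1.44,-1.62,-1.8,-1.98,-2.16],
  "grip": 85
}}

```text
t: 1.6
ee_pos: [0.5516, 0.0247, 0.2292]
orientation: [-0.0, 0.313, 0.95, 0.0]
force: [1.1, -0.5, -0.7]
width: 0.994
grip_force: 0.0
```

```bash
cat >> h.py <<'E'
def to(x,y,z,az):
    "offset(mm) and turn from current pose to world TCP target with tool-x azimuth az"
    s=ctrl.get_state();T=Ro.from_quat(np.array(s['orientation']),scalar_first=True).as_matrix()
    o=T.T@(np.array([x,y,z])-s['ee_pos'])*1000;a=np.arctan2(T[1,0],T[0,0])
    t=-((az-a+np.pi)%(2*np.pi)-np.pi)
    print('now',np.round(s['ee_pos'],4),'az',round(a,3),'t',s['t'],'-> off',np.round(o,1),'turn',round(t,3))
E
python3 - <<'E'
from h import *
to(.557,.352,.18,2.837);print(np.round(ctrl.get_state()['joint_positions'],2))
E
```

```text
now [0.5516 0.0247 0.2292] az 2.505 t 1.6 -> off [190.2 266.4  49.3] turn -0.332
[ 0.46  0.39 -0.7   1.8   0.28  1.06  0.59]
```

Request:
{"fn": "carry_out", "kwargs": {
  "offset": [
    [190,266,49],
    [190,266,49],
    [190,266,49],
    [190,266,49],
    [190,266,49],
    [190,266,49],
    [190,266,49],
    [190,266,49]
  ],
  "turn": [-0.17,-0.332,-0.332,-0.332,-0.332,-0.332,-0.332,-0.332]
}}

```text
t: 2.6
ee_pos: [0.5594, 0.3484, 0.1806]
orientation: [0.0, 0.155, 0.988, -0.0]
force: [0.3, 0.1, 0.2]
width: 0.999
grip_force: 0.0
```

```bash
python3 - <<'E'
from h import *
im,i=snap('wrist','w1');to(.557,.352,.02,2.837);print(proj(i,[.557,.352,.014]),np.round(ctrl.get_state()['joint_positions'],2))
hsv=cv2.cvtColor(im,cv2.COLOR_RGB2GRAY);m=(hsv<70).astype(np.uint8)
n,l,st,c=cv2.connectedComponentsWithStats(m)
for k in range(1,n):
    if st[k][4]>300: print(st[k],c[k],ray(i,*c[k],.014))
E
```

```text
now [0.5595 0.3482 0.1808] az 2.83 t 2.65 -> off [  3.6   2.9 160.8] turn -0.007
[323.87492605 227.56875875] [-0.1   0.65 -0.74  1.56  0.47  1.11  0.31]
[ 132    0   53   40 1065] [162.9399061   18.14460094] [0.36470339 0.28556823 0.014     ]
[609   0  31 258 896] [626.76674107 117.3828125 ] [0.54437509 0.61971537 0.014     ]
[ 447   18   77   53 1628] [484.71867322  44.83046683] [0.45801587 0.5134976  0.014     ]
[ 298  195   58   59 2268] [326.38800705 223.53306878] [0.55434675 0.35507089 0.014     ]
[  73  220   83   45 3252] [114.26445264 241.98769988] [0.51278439 0.17417561 0.014     ]
[    0   244   640   236 70821] [304.75905452 410.94477627] [0.72781898 0.27738433 0.014     ]
```

View pics/w1.png

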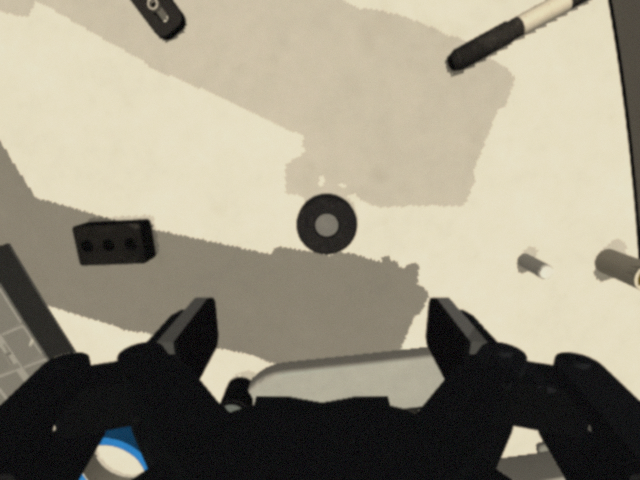

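The sensor shows at (327,224) in the wrist view, with its top at about (0.555, 0.354) in the world, which agrees with the scene cameras to about 3 mm. The block is at (114,242), its long side nearly along the closing line. I'll descend and grip the sensor.

Request:
{"fn": "carry_out", "kwargs": {
  "offset": [
    [6,4,60],
    [6,4,110],
    [6,4,140],
    [6,4,161],
    [6,4,161]
  ],
  "turn": [0,0,0,0,0]
}}

```text
t: 3.28
ee_pos: [0.5543, 0.3547, 0.019]
orientation: [-0.001, 0.155, 0.988, -0.001]
force: [-0.2, 0.2, 0.6]
width: 0.993
grip_force: 0.0
```

Request:
{"fn": "carry_out", "kwargs": {
  "offset": [
    [0,0,0],
    [0,0,0],
    [0,0,0],
    [0,0,0],
    [0,0,0],
    [0,0,0]
  ],
  "turn": [0,0,0,0,0,0],
  "grip": 40,
  "newtons": 40
}}

```text
t: 4.03
ee_pos: [0.5549, 0.3559, 0.0214]
orientation: [0.001, 0.154, 0.988, 0.0]
force: [-3.9, -3.2, 13.6]
width: 0.546
grip_force: 39.5
```

```bash
cat >> h.py <<'E'
A=-0.305;O=np.array([.505,-.2469])
def fx(x,y):
    c,s=np.cos(A),np.sin(A);return O+[c*x-s*y,s*x+c*y]
def inv(p):
    c,s=np.cos(A),np.sin(A);d=np.array(p)[:2]-O;return np.array([c*d[0]+s*d[1],-s*d[0]+c*d[1]])
E
python3 - <<'E'
from h import *
s=ctrl.get_state();print(s['width'],s['grip_force'],s['force'])
to(*fx(-.08,0),.2,A+np.pi)
E
```

```text
0.5457663259271072 39.47056479169987 [-3.90675536 -3.22094423 13.57649129]
now [0.5549 0.3559 0.0214] az 2.832 t 4.025 -> off [ -56.6 -589.5 -179.1] turn -0.005
```

Gripped at 46 mm with 39 N; the fingertips just touched the desk. I'll lift and carry it over the fixture.

Request:
{"fn": "carry_out", "kwargs": {
  "offset": [
    [0,0,-55],
    [0,0,-110],
    [0,-50,-165],
    [-10,-110,-179],
    [-20,-170,-179],
    [-25,-230,-179],
    [-30,-290,-179],
    [-40,-350,-179],
    [-45,-410,-179],
    [-50,-470,-179],
    [-55,-530,-179],
    [-57,-590,-179]
  ],
  "turn": [0,0,0,0,0,0,0,0,0,0,0,0]
}}

```text
t: 5.52
ee_pos: [0.4281, -0.2256, 0.1995]
orientation: [0.001, 0.154, 0.988, -0.001]
force: [1.7, 0.0, -0.9]
width: 0.546
grip_force: 41.4
```

Request:
{"fn": "carry_out", "kwargs": {
  "offset": [
    [0,0,0],
    [0,0,0],
    [0,0,0]
  ],
  "turn": [0,0,0]
}}

```text
t: 5.9
ee_pos: [0.4292, -0.2226, 0.199]
orientation: [0.0, 0.153, 0.988, -0.0]
force: [-0.7, 0.8, -1.9]
width: 0.544
grip_force: 41.4
```

```bash
python3 - <<'E'
from h import *
im,i=snap('wrist','w2');to(*fx(-.08,0),.2,A+np.pi)
print(np.round(ctrl.get_state()['joint_positions'],2))
W=lambda x,y,z:np.round(proj(i,np.r_[fx(x/1000,y/1000),z/1000]))
for n,p in dict(FR=(-95,-65,6),FL=(-95,65,6),BR=(66,-65,6),BL=(66,65,6),pivot=(-38,54,33),gR=(-33,-37,24),gL=(-33,37,24),coverR=(20,-35,28.5),stub=(36,0,41.5)).items():print(n,W(*p))
E
```

```text
now [ 0.4292 -0.2226  0.1989] az 2.834 t 5.95 -> off [ 0.4 -0.4 -1.1] turn -0.003
[ 1.03  0.29 -0.71  1.99  0.24  0.94  1.46]
FR [249. 209.]
FL [392. 208.]
BR [258. 364.]
BL [384. 364.]
pivot [382. 278.]
gR [279. 280.]
gL [361. 280.]
coverR [283. 335.]
stub [321. 358.]
```

View pics/w2.png

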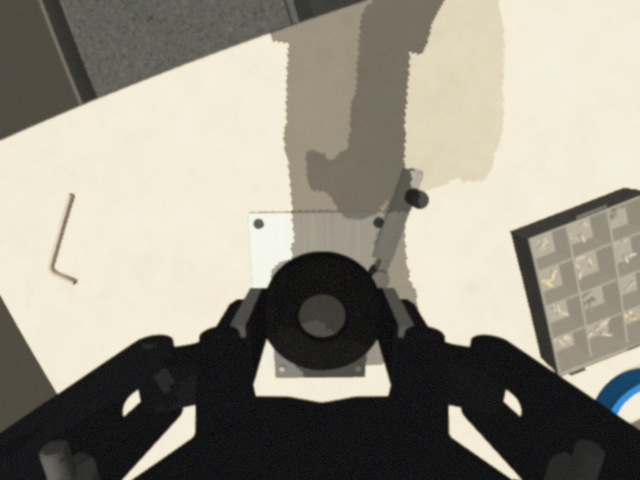

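The plate's front edge lies at row 212 where I predicted 209, with the front-right corner at column 249 and the pivot near (380,278). So the fixture is about 2.5 mm farther along its own x than estimated, while y and yaw agree. The knob is at (418,198), and the held sensor is at (322,316).

```bash
sed -i 's/^A=-0.305;O=.*/A=-0.305;O=np.array([.505,-.2469])+.0025*np.array([np.cos(-.305),np.sin(-.305)])/' h.py
python3 - <<'E'
from h import *
i=ctrl.camera_info('wrist');
print('sensor',inv(ray(i,322,316,.192))*1e3,'tcp',inv(ctrl.get_state()['ee_pos'])*1e3)
print('FR',inv(ray(i,249,212,.006))*1e3,'knob',inv(ray(i,420,198,.0615))*1e3,'pivot',inv(ray(i,380,278,.033))*1e3)
to(*fx(-.058,0),.029,A+np.pi)
E
```

```text
sensor [-82.14698794   1.19469327] tcp [-82.1330819    0.39446697]
FR [-94.74220054 -64.8862223 ] knob [-114.06299694   74.88085895] pivot [-40.41123445  52.28660176]
now [ 0.4292 -0.2226  0.1989] az 2.834 t 5.95 -> off [-24.1  -0.3 169.9] turn -0.003
```

Request:
{"fn": "carry_out", "kwargs": {
  "offset": [
    [-24,0,60],
    [-24,0,110],
    [-24,0,145],
    [-24,0,160],
    [-24,0,170],
    [-24,0,170]
  ],
  "turn": [0,0,0,0,0,0]
}}

```text
t: 6.7
ee_pos: [0.4519, -0.231, 0.0291]
orientation: [0.0, 0.154, 0.988, -0.0]
force: [-0.0, -0.4, -1.3]
width: 0.544
grip_force: 41.3
```

Request:
{"fn": "carry_out", "kwargs": {
  "offset": [
    [0,0,0],
    [0,0,0],
    [0,0,0],
    [0,0,-40],
    [0,0,-60]
  ],
  "turn": [0,0,0,0,0],
  "grip": 62
}}

```text
t: 7.32
ee_pos: [0.4521, -0.2312, 0.0903]
orientation: [0.001, 0.154, 0.988, -0.0]
force: [-0.2, -0.6, -1.6]
width: 0.733
grip_force: 0.0
```

Request:
{"fn": "carry_out", "kwargs": {
  "offset": [
    [25,0,0],
    [48,0,0],
    [48,0,0],
    [48,0,30],
    [48,0,57],
    [48,0,57]
  ],
  "turn": [0,0,0,0,0,0],
  "grip": 22
}}

```text
t: 8.07
ee_pos: [0.4056, -0.2159, 0.0306]
orientation: [-0.001, 0.154, 0.988, 0.001]
force: [-0.5, 0.5, 1.1]
width: 0.259
grip_force: 0.0
```

```bash
python3 - <<'E'
from h import *
to(*fx(-.0024,0),.033,A+np.pi);s=ctrl.get_state();print(s['width'],s['force'])
E
```

```text
now [ 0.4056 -0.2159  0.0306] az 2.832 t 8.075 -> off [-104.2    0.7   -2.6] turn -0.004
0.2588584965189501 [-0.46707246  0.48468461  1.09281234]
```

Request:
{"fn": "carry_out", "kwargs": {
  "offset": [
    [-10,1,-2],
    [-22,1,-2],
    [-34,1,-2],
    [-46,1,-2],
    [-58,1,-2],
    [-70,1,-2],
    [-80,1,-2],
    [-88,1,-2],
    [-94,1,-2],
    [-98,1,-2]
  ],
  "turn": [0,0,0,0,0,0,0,0,0,0]
}}

```text
t: 9.32
ee_pos: [0.5001, -0.2455, 0.0342]
orientation: [-0.0, 0.154, 0.988, -0.0]
force: [-6.5, 2.4, 11.3]
width: 0.253
grip_force: 5.6
```

Request:
{"fn": "carry_out", "kwargs": {
  "offset": [
    [-3,0,0],
    [-5,0,0],
    [-7,0,0],
    [-7,0,0]
  ],
  "turn": [0,0,0,0]
}}

```text
t: 9.82
ee_pos: [0.5067, -0.2477, 0.0343]
orientation: [0.0, 0.154, 0.988, -0.0]
force: [-4.1, 2.0, 9.7]
width: 0.255
grip_force: 4.6
```

```bash
python3 - <<'E'
from h import *
to(*fx(-.0024,0),.033,A+np.pi);s=ctrl.get_state();print(s['force'],inv(s['ee_pos'])*1e3)
E
```

```text
now [ 0.5067 -0.2477  0.0343] az 2.832 t 9.825 -> off [1.8 0.2 1.3] turn -0.005
[-4.11927001  2.03444939  9.68073008] [-0.59187136 -0.23550353]
```

```bash
python3 - <<'E'
from h import *
im,i=snap('wrist','w3')
c=im[240:420,220:430];cv2.imwrite('pics/w3c.png',cv2.resize(c,None,fx=3.3,fy=3.3,interpolation=cv2.INTER_CUBIC)[:,:,::-1])
for p in((31,0,20),(6,0,20),(20,30,28.5),(20,-30,28.5),(-33,37,24),(-33,-37,24)):print(p,(proj(i,np.r_[fx(p[0]/1e3,p[1]/1e3),p[2]/1e3])-[220,240])*3.3)
E
```

```text
(31, 0, 20) [333.20900348 434.89231497]
(6, 0, 20) [332.10454666 271.35731076]
(20, 30, 28.5) [565.63051732 398.29944824]
(20, -30, 28.5) [ 99.80078624 400.69036009]
(-33, 37, 24) [637.91913462 -10.75865996]
(-33, -37, 24) [22.43975661 -7.41321346]
```

View pics/w3c.png

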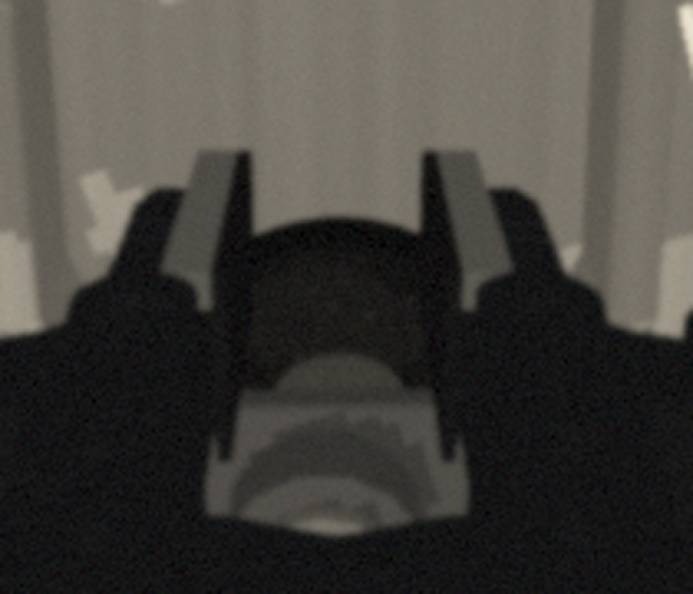

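```bash
python3 - <<'E'
from h import *
i=ctrl.camera_info('wrist')
f=lambda u,v,z:np.round(inv(ray(i,220+u/3.3,240+v/3.3,z/1e3))*1e3,1)
print('rear bottom',f(335,218,6),'rear top',f(335,240,20),f(335,218,20),'window rear',f(338,352,20),'cover front',f(338,395,28.5),f(338,403,24))
print('pad rear lower corners',f(250,152,14),f(422,152,14), f(240,152,35))
E
```

```text
rear bottom [4.7 0.4] rear top [1.5 0.4] [-1.7  0.4] window rear [18.   0.7] cover front [19.2  0.7] [23.3  0.7]
pad rear lower corners [ -8.6 -10.9] [-8.4 12.1] [-16.8 -10.4]
```

The crop shows the puck's rear edge around rows 218–240 and its window meeting the cover edge at row 395. That puts it about 2–4 mm short of home, so I'll push on.

Request:
{"fn": "carry_out", "kwargs": {
  "offset": [
    [-2,0,0],
    [-4,0,0],
    [-4,0,0]
  ],
  "turn": [0,0,0]
}}

```text
t: 10.25
ee_pos: [0.5093, -0.2486, 0.034]
orientation: [-0.001, 0.154, 0.988, -0.0]
force: [-13.9, 4.0, 17.4]
width: 0.252
grip_force: 10.2
```

Request:
{"fn": "carry_out", "kwargs": {
  "offset": [
    [-2,0,0],
    [-4,0,0],
    [-4,0,0]
  ],
  "turn": [0,0,0]
}}

```text
t: 10.62
ee_pos: [0.5101, -0.2489, 0.0336]
orientation: [-0.005, 0.154, 0.988, -0.0]
force: [-35.5, 11.4, 36.7]
width: 0.257
grip_force: 23.9
```

Request:
{"fn": "carry_out", "kwargs": {
  "offset": [
    [6,0,0],
    [20,0,0],
    [25,0,-40],
    [25,0,-90],
    [25,0,-146]
  ],
  "turn": [0,0,0,0,0]
}}

```text
t: 11.25
ee_pos: [0.4895, -0.2421, 0.181]
orientation: [-0.0, 0.154, 0.988, 0.0]
force: [0.0, -1.0, 0.2]
width: 0.258
grip_force: 0.0
```

```bash
python3 - <<'E'
from h import *
im,i=snap('wrist','w4')
for r in(24.5,25.5):
  a=np.linspace(0,6.28,40);pts=[proj(i,np.r_[fx(.031+r/1e3*np.cos(t),r/1e3*np.sin(t)),.020]) for t in a if np.cos(t)<-.5]
  for p in pts: cv2.circle(im,tuple(int(round(x)) for x in p),0,(255,0,0),-1)
c=im[240:420,220:430];cv2.imwrite('pics/w4c.png',cv2.resize(c,None,fx=3,fy=3,interpolation=cv2.INTER_CUBIC)[:,:,::-1])
to(.513,.170,.18,1.266)
E
```

```text
now [ 0.4923 -0.2426  0.188 ] az 2.832 t 11.3 -> off [105.9 399.3   6.7] turn 1.566
```

View pics/w4c.png

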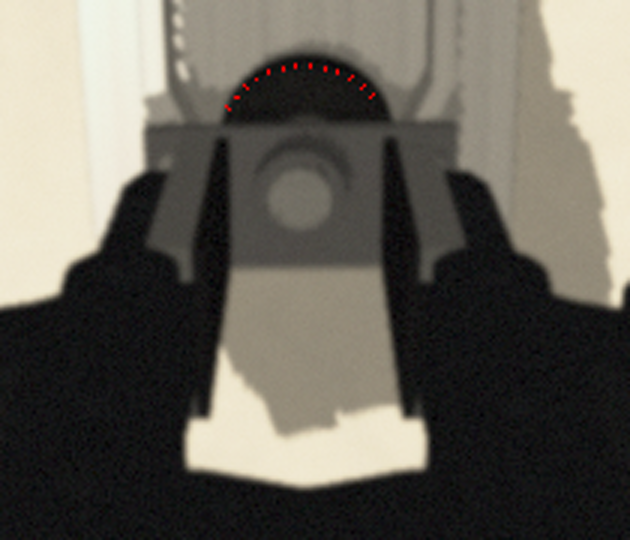

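```bash
python3 - <<'E'
from h import *
im,i=snap('wrist','w5')
g=cv2.cvtColor(im,cv2.COLOR_RGB2GRAY).astype(float)
u0=np.arange(310,330)
print(np.round(g[240:300,u0].mean(1)).astype(int))
for p in((20,0,28.5),(20,0,24),(6,0,20),(6,0,6),(66,0,28.5)):print(p,np.round(proj(i,np.r_[fx(p[0]/1e3,p[1]/1e3),p[2]/1e3]),1))
s=ctrl.get_state();print(s['ee_pos'])
E
```

```text
[147 148 147 147 146 145 140 132 123 110  86  57  31  20  19  20  22  23
  25  25  26  25  23  26  24  23  25  24  24  25  27  35  43  52  63  68
  69  64  58  55  52  52  58  64  70  73  73  76  83  91  96 100 102 104
 106 109 109 108 108 108]
(20, 0, 28.5) [320.7 273.1]
(20, 0, 24) [320.7 271.4]
(6, 0, 20) [320.6 254.5]
(6, 0, 6) [320.6 250.1]
(66, 0, 28.5) [320.9 321.9]
[ 0.49214107 -0.24291033  0.18503494]
```

The puck's outer rim is at row about 250.5, against 250.1 predicted for home, and the cover edge at 272 also matches. The sensor is home, so on to the block.

Request:
{"fn": "carry_out", "kwargs": {
  "offset": [
    [10,50,0],
    [20,110,0],
    [35,170,0],
    [50,230,0],
    [70,290,0],
    [85,345,5],
    [106,399,5],
    [106,399,5],
    [106,399,5],
    [106,399,5]
  ],
  "turn": [0.18,0.36,0.54,0.72,0.9,1.08,1.26,1.44,1.566,1.566],
  "grip": 70
}}

```text
t: 12.6
ee_pos: [0.5104, 0.1703, 0.1745]
orientation: [0.0, 0.806, 0.592, -0.0]
force: [-0.2, -0.7, 0.3]
width: 0.822
grip_force: 0.0
```

```bash
python3 - <<'E'
from h import *
im,i=snap('wrist','w6');to(.513,.170,.18,1.266);print(np.round(ctrl.get_state()['joint_positions'],2))
g=cv2.cvtColor(im,cv2.COLOR_RGB2GRAY)
c=proj(i,[.513,.17,.02]);print(c)
m=(g<75).astype(np.uint8);n,l,st,ce=cv2.connectedComponentsWithStats(m);k=l[int(c[1])+8,int(c[0])];print(k,st[k],ce[k])
u,v=int(c[0]),int(c[1]);cr=im[v-90:v+90,u-120:u+120];cv2.imwrite('pics/w6c.png',cv2.resize(cr,None,fx=3,fy=3,interpolation=cv2.INTER_CUBIC)[:,:,::-1])
E
```

```text
now [0.5106 0.1699 0.1746] az 1.267 t 12.65 -> off [ 0.8  2.3 -5.4] turn 0.001
[ 0.02  0.39 -0.49  1.89  0.23  0.92 -0.88]
[325.2627407  234.62688745]
5 [ 302  192   45   77 3156] [324.98130545 229.77249683]
```

View pics/w6c.png

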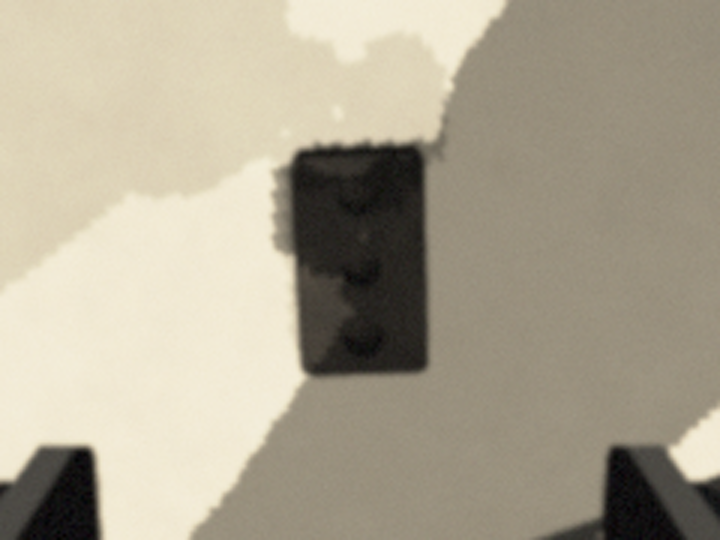

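The block's middle well is at crop (362,270), i.e. image (325.7,234), and its edges are within about 2° of the tool axes. The grip will square it.

```bash
python3 - <<'E'
from h import *
i=ctrl.camera_info('wrist');p=ray(i,325.7,234,.02);print(p);to(p[0],p[1],.024,1.266)
E
```

```text
[0.51361355 0.16999703 0.02      ]
now [0.5106 0.1699 0.1746] az 1.267 t 12.65 -> off [  1.1   2.8 150.6] turn 0.001
```

Request:
{"fn": "carry_out", "kwargs": {
  "offset": [
    [1,3,60],
    [1,3,110],
    [1,3,140],
    [1,3,150],
    [1,3,150]
  ],
  "turn": [0,0,0,0,0]
}}

```text
t: 13.28
ee_pos: [0.514, 0.17, 0.025]
orientation: [-0.0, 0.806, 0.592, -0.0]
force: [-0.7, 0.3, 0.7]
width: 0.822
grip_force: 0.0
```

Request:
{"fn": "carry_out", "kwargs": {
  "offset": [
    [0,0,0],
    [0,0,0],
    [0,0,0],
    [0,0,0],
    [0,0,0],
    [0,0,0]
  ],
  "turn": [0,0,0,0,0,0],
  "grip": 25,
  "newtons": 40
}}

```text
t: 14.02
ee_pos: [0.5145, 0.1702, 0.0259]
orientation: [0.0, 0.806, 0.592, 0.001]
force: [-1.4, -2.3, 10.8]
width: 0.413
grip_force: 39.0
```

```bash
python3 - <<'E'
from h import *
to(*fx(-.060,0),.2,1.266)
E
```

```text
now [0.5145 0.1702 0.0259] az 1.266 t 14.025 -> off [-400.6   58.9 -174.3] turn 0.0
```

Gripped the block at 35 mm. The tips evidently extend to about 30 mm ahead of the TCP when shut, which explains the floor contact earlier. I'll carry it to the apron.

Request:
{"fn": "carry_out", "kwargs": {
  "offset": [
    [0,0,-55],
    [0,0,-110],
    [-50,5,-160],
    [-105,15,-174],
    [-165,25,-174],
    [-225,35,-174],
    [-285,45,-174],
    [-345,55,-174],
    [-401,59,-174],
    [-401,59,-174],
    [-401,59,-174],
    [-401,59,-174]
  ],
  "turn": [0,0,0,0,0,0,0,0,0,0,0,0]
}}

```text
t: 15.52
ee_pos: [0.45, -0.229, 0.199]
orientation: [0.0, 0.806, 0.592, 0.0]
force: [0.5, 0.1, -1.8]
width: 0.41
grip_force: 42.3
```

```bash
python3 - <<'E'
from h import *
to(*fx(-.048,0),.033,1.266);print(np.round(ctrl.get_state()['joint_positions'],2))
E
```

```text
now [ 0.45  -0.229  0.199] az 1.268 t 15.525 -> off [ -0.6  12.3 166. ] turn 0.002
[ 0.69  0.28 -0.33  1.95  0.11  0.93  0.01]
```

Request:
{"fn": "carry_out", "kwargs": {
  "offset": [
    [-1,12,60],
    [-1,12,110],
    [-1,12,140],
    [-1,12,156],
    [-1,12,166],
    [-1,12,166]
  ],
  "turn": [0,0,0,0,0,0]
}}

```text
t: 16.27
ee_pos: [0.4613, -0.2345, 0.0331]
orientation: [0.0, 0.806, 0.592, 0.0]
force: [-0.7, -0.3, -1.6]
width: 0.408
grip_force: 42.3
```

Request:
{"fn": "carry_out", "kwargs": {
  "offset": [
    [0,0,0],
    [0,0,0],
    [0,0,0],
    [0,0,-50],
    [0,0,-100]
  ],
  "turn": [0,0,0,0,0],
  "grip": 50
}}

```text
t: 16.9
ee_pos: [0.4605, -0.2344, 0.1338]
orientation: [-0.001, 0.806, 0.592, -0.0]
force: [1.2, -0.6, -0.0]
width: 0.588
grip_force: 0.0
```

```bash
python3 - <<'E'
from h import *
to(*fx(-.095,0),.13,A+np.pi)
to(*fx(-.095,0),.043,A+np.pi)
E
```

```text
now [ 0.4605 -0.2344  0.1338] az 1.266 t 16.9 -> off [  1.4 -46.3   3.9] turn -1.571
now [ 0.4605 -0.2344  0.1338] az 1.266 t 16.9 -> off [  1.4 -46.2  90.9] turn -1.571
```

Request:
{"fn": "carry_out", "kwargs": {
  "offset": [
    [0,-15,0],
    [0,-30,0],
    [1,-42,0],
    [1,-42,0],
    [1,-42,0],
    [1,-42,0],
    [1,-42,0],
    [1,-42,0],
    [1,-42,10],
    [1,-42,50],
    [1,-42,90],
    [1,-42,95]
  ],
  "turn": [-0.18,-0.36,-0.54,-0.72,-0.9,-1.08,-1.26,-1.44,-1.571,-1.571,-1.571,-1.571],
  "grip": 25
}}

```text
t: 18.4
ee_pos: [0.42, -0.2203, 0.0362]
orientation: [-0.002, 0.152, 0.988, 0.001]
force: [0.5, 1.4, 0.8]
width: 0.287
grip_force: 0.0
```

```bash
python3 - <<'E'
from h import *
to(*fx(-.041,0),.038,A+np.pi);s=ctrl.get_state();print(s['force'],s['width'])
E
```

```text
now [ 0.42   -0.2203  0.0362] az 2.837 t 18.4 -> off [-50.5   0.2  -2. ] turn 0.001
[0.49458785 1.3925519  0.82274705] 0.2865746678597223
```

Request:
{"fn": "carry_out", "kwargs": {
  "offset": [
    [-8,0,-1],
    [-16,0,-1],
    [-24,0,-1],
    [-32,0,-1],
    [-39,0,-1],
    [-44,0,-1],
    [-47,0,-1],
    [-48,0,-1]
  ],
  "turn": [0,0,0,0,0,0,0,0]
}}

```text
t: 19.4
ee_pos: [0.4669, -0.2354, 0.0386]
orientation: [-0.0, 0.152, 0.988, 0.0]
force: [-1.3, -0.1, 0.2]
width: 0.296
grip_force: 0.7
```

Request:
{"fn": "carry_out", "kwargs": {
  "offset": [
    [-2,0,0],
    [-3,0,0],
    [-3,0,0]
  ],
  "turn": [0,0,0]
}}

```text
t: 19.77
ee_pos: [0.4687, -0.2361, 0.0384]
orientation: [-0.001, 0.152, 0.988, 0.0]
force: [-8.2, 2.5, 4.3]
width: 0.294
grip_force: 4.0
```

Request:
{"fn": "carry_out", "kwargs": {
  "offset": [
    [-1,0,0],
    [-3,0,0],
    [-3,0,0]
  ],
  "turn": [0,0,0]
}}

```text
t: 20.15
ee_pos: [0.4695, -0.2364, 0.0379]
orientation: [-0.003, 0.152, 0.988, 0.0]
force: [-21.6, 7.5, 14.2]
width: 0.292
grip_force: 10.8
```

```bash
python3 - <<'E'
from h import *
s=ctrl.get_state();print(inv(s['ee_pos'])*1e3,s['force'])
E
```

```text
[-39.51603105  -0.66267407] [-21.58709073   7.50611045  14.24031213]
```

It stalled where expected for home. I'll back off, rise, and look at the fit and the knob.

Request:
{"fn": "carry_out", "kwargs": {
  "offset": [
    [6,0,0],
    [25,0,0],
    [30,0,-50],
    [30,0,-110],
    [30,0,-150],
    [30,0,-150]
  ],
  "turn": [0,0,0,0,0,0]
}}

```text
t: 20.9
ee_pos: [0.4453, -0.229, 0.1916]
orientation: [0.002, 0.152, 0.988, -0.001]
force: [0.5, 0.7, -0.1]
width: 0.294
grip_force: 0.0
```

```bash
python3 - <<'E'
from h import *
im,i=snap('wrist','w7');print(inv(ctrl.get_state()['ee_pos'])*1e3)
for n,p in dict(pivot=(-38,54,33),blkRL=(-30,31,26),blkRR=(-30,-31,26),blkRLb=(-30,31,6),cover=(20,0,28.5)).items():print(n,(proj(i,np.r_[fx(p[0]/1e3,p[1]/1e3),p[2]/1e3])-[220,150])*3.2)
cv2.imwrite('pics/w7c.png',cv2.resize(im[150:330,220:460],None,fx=3.2,fy=3.2,interpolation=cv2.INTER_CUBIC)[:,:,::-1])
E
```

```text
[-65.74705407  -0.92726068]
pivot [530.86563191 363.62952725]
blkRL [440.52669293 383.78861368]
blkRR [212.24303163 383.85007733]
blkRLb [433.76086019 361.14144219]
cover [326.41385175 554.79555519]
```

View pics/w7c.png

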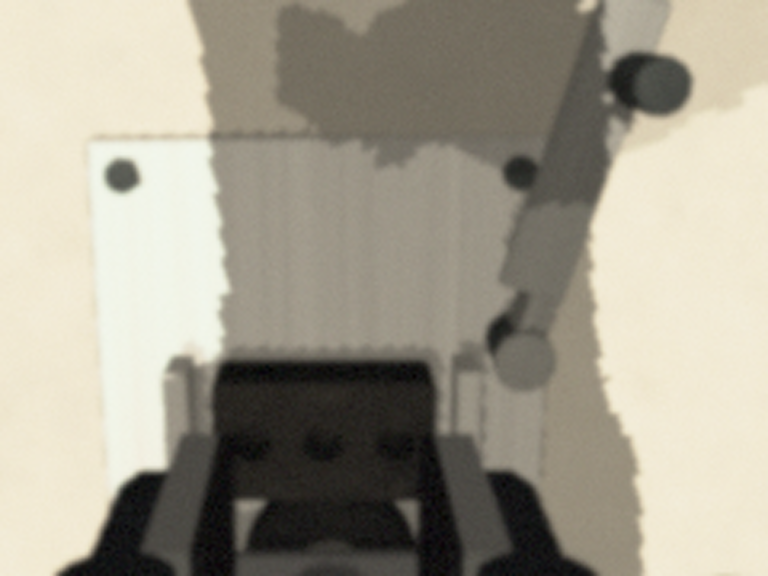

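The block's rear edge is at rows 362–383 and columns 214–436, matching the home prediction, and it is square against the sensor. The knob top is at crop (664,84) and the pivot cap at (525,358).

```bash
python3 - <<'E'
from h import *
i=ctrl.camera_info('wrist')
k=inv(ray(i,220+664/3.2,150+84/3.2,.0615))*1e3;p=inv(ray(i,220+525/3.2,150+358/3.2,.033))*1e3
print('knob',k,'pivot',p,np.hypot(*(k-p)),np.hypot(*(k-[-38,54])))
d=k-p;th=np.arctan2(-d[0],-d[1])%(2*np.pi);print('gate angle',th)
kk=np.array([-38,54])+78*np.array([-np.sin(th),-np.cos(th)]);print('model knob',kk)
to(*fx(kk[0]/1e3,kk[1]/1e3),.068,A+np.pi)
# knob displacement along tool axes (tool x=-fix x, tool y=-fix y)
for a in np.linspace(th,0,24):
    q=np.array([-38,54])+78*np.array([-np.sin(a),-np.cos(a)])-kk;print(round(a,2),np.round(-q).astype(int))
E
```

```text
knob [-114.23022368   75.12330003] pivot [-41.44662274  52.11108735] 76.33488388826761 79.10272312928308
gate angle 1.8770239481338395
model knob [-112.37125183   77.5141851 ]
now [ 0.4444 -0.2288  0.1897] az 2.836 t 20.95 -> off [ 47.   78.6 121.5] turn -0.0
1.88 [0 0]
1.8 [2 6]
1.71 [ 3 12]
1.63 [ 3 19]
1.55 [ 4 25]
1.47 [ 3 31]
1.39 [ 2 38]
1.31 [ 1 44]
1.22 [-1 50]
1.14 [-3 56]
1.06 [-6 62]
0.98 [-10  67]
0.9 [-13  72]
0.82 [-18  77]
0.73 [-22  81]
0.65 [-27  85]
0.57 [-32  89]
0.49 [-38  92]
0.41 [-43  95]
0.33 [-49  97]
0.24 [-55  99]
0.16 [-62 100]
0.08 [-68 101]
0.0 [-74 102]
```

Request:
{"fn": "carry_out", "kwargs": {
  "offset": [
    [20,40,0],
    [40,70,0],
    [47,77,30],
    [47,77,80],
    [47,77,110],
    [47,77,122],
    [47,77,122]
  ],
  "turn": [0,0,0,0,0,0,0],
  "grip": 45
}}

```text
t: 21.82
ee_pos: [0.422, -0.1403, 0.0663]
orientation: [-0.001, 0.152, 0.988, 0.0]
force: [0.4, -0.1, -0.1]
width: 0.529
grip_force: 0.0
```

Request:
{"fn": "carry_out", "kwargs": {
  "offset": [
    [0,0,0],
    [0,0,0],
    [0,0,0],
    [0,0,0],
    [0,0,0],
    [0,0,0]
  ],
  "turn": [0,0,0,0,0,0],
  "grip": 8,
  "newtons": 20
}}

```text
t: 22.58
ee_pos: [0.4228, -0.141, 0.0675]
orientation: [0.001, 0.152, 0.988, -0.0]
force: [0.1, 0.7, 9.3]
width: 0.145
grip_force: 19.9
```

```bash
python3 - <<'E'
from h import *
s=ctrl.get_state();print(inv(s['ee_pos'])*1e3,s['force'],s['ee_pos'])
E
```

```text
[-112.74335072   76.32823476] [0.10651096 0.69735884 9.32997265] [ 0.42276556 -0.14098922  0.06746138]
```

Knob gripped. I'll swing it along the arc, raised 2 mm.

Request:
{"fn": "carry_out", "kwargs": {
  "offset": [
    [0,0,-2],
    [2,6,-2],
    [3,12,-2],
    [3,19,-2],
    [4,25,-2],
    [3,31,-2],
    [2,38,-2],
    [1,44,-2],
    [-1,50,-2],
    [-3,56,-2],
    [-6,62,-2],
    [-10,67,-2]
  ],
  "turn": [0,0,0,0,0,0,0,0,0,0,0,0]
}}

```text
t: 24.08
ee_pos: [0.4522, -0.0795, 0.0687]
orientation: [-0.0, 0.152, 0.988, 0.0]
force: [0.0, 0.2, 0.2]
width: 0.094
grip_force: 0.0
```

Request:
{"fn": "carry_out", "kwargs": {
  "offset": [
    [-3,5,0],
    [-8,10,0],
    [-12,14,0],
    [-17,18,0],
    [-22,22,0],
    [-28,25,0],
    [-33,28,0],
    [-39,30,0],
    [-45,32,0],
    [-52,33,0],
    [-58,34,0]
  ],
  "turn": [0,0,0,0,0,0,0,0,0,0,0]
}}

```text
t: 25.45
ee_pos: [0.5179, -0.0649, 0.0687]
orientation: [-0.0, 0.152, 0.988, 0.0]
force: [-0.7, 0.6, -0.2]
width: 0.094
grip_force: 0.0
```

Request:
{"fn": "carry_out", "kwargs": {
  "offset": [
    [-4,0,0],
    [-7,0,0],
    [-7,0,0]
  ],
  "turn": [0,0,0]
}}

```text
t: 25.82
ee_pos: [0.5241, -0.0669, 0.0686]
orientation: [-0.0, 0.152, 0.988, 0.0]
force: [0.4, -0.0, -0.4]
width: 0.093
grip_force: 0.0
```

```bash
python3 - <<'E'
from h import *
s=ctrl.get_state();print(inv(s['ee_pos'])*1e3,s['force'])
E
```

```text
[-38.29931757 177.39472066] [ 0.38027127 -0.02580403 -0.4054818 ]
```

My script had the sign of the tool's y wrong (tool y is +fixture y), so the gate was pulled further open and the knob slipped out. No damaging force showed. I'll rise and look again with the last picture view.

Request:
{"fn": "carry_out", "kwargs": {
  "offset": [
    [0,0,-60],
    [0,0,-122],
    [10,-60,-122],
    [20,-110,-122],
    [28,-157,-122],
    [28,-157,-122],
    [28,-157,-122]
  ],
  "turn": [0,0,0,0,0,0,0],
  "grip": 45
}}

```text
t: 26.7
ee_pos: [0.4503, -0.2079, 0.1908]
orientation: [0.0, 0.152, 0.988, 0.0]
force: [0.2, 0.1, -0.8]
width: 0.53
grip_force: 0.0
```

```bash
python3 - <<'E'
from h import *
im,i=snap('wrist','w8');print(inv(ctrl.get_state()['ee_pos'])*1e3)
for a in(1.88,2.0,2.1,2.2,2.3):
    print(a,(proj(i,np.r_[fx(-.038-.078*np.sin(a),.054-.078*np.cos(a)),.0615])-[200,130])*2.4)
cv2.imwrite('pics/w8c.png',cv2.resize(im[130:380,200:530],None,fx=2.4,fy=2.4,interpolation=cv2.INTER_CUBIC)[:,:,::-1])
E
```

```text
[-66.28009344  21.27492015]
1.88 [480.31382875 120.36158444]
2.0 [508.69511142 131.9170024 ]
2.1 [530.80418581 144.09773067]
2.2 [551.24675316 158.41166037]
2.3 [569.8057652  174.65780304]
```

View pics/w8c.png

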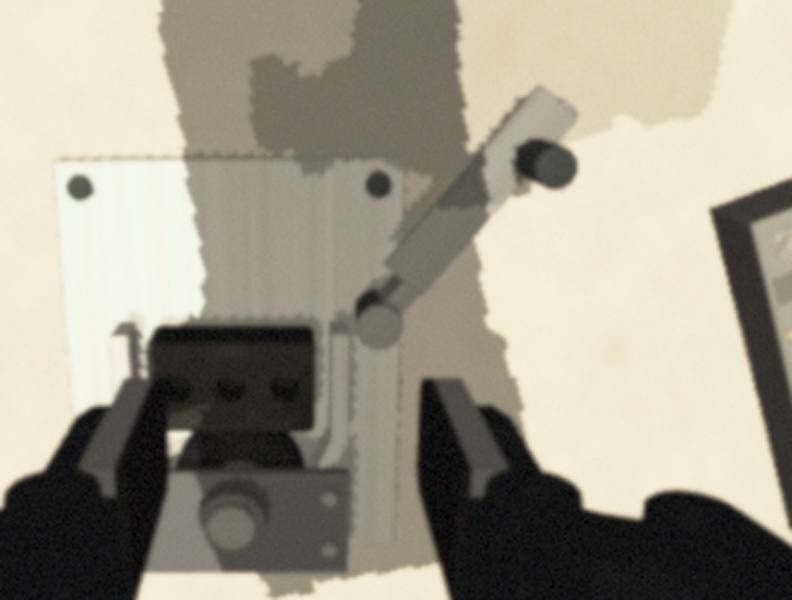

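The knob is now at crop (556,165), a gate angle of about 2.23. The sensor, block and organizer are undisturbed.

```bash
python3 - <<'E'
from h import *
i=ctrl.camera_info('wrist')
k=inv(ray(i,200+556/2.4,130+165/2.4,.0615))*1e3
pv=np.array([-39,53.5]);d=k-pv;th=np.arctan2(-d[0],-d[1])%(2*np.pi);kk=pv+78*np.array([-np.sin(th),-np.cos(th)])
print('knob',k,'model',kk,'angle',th,np.hypot(*d))
to(*fx(*(kk+k)/2e3),.07,A+np.pi)
for a in np.linspace(th,0,25):
    q=pv+78*np.array([-np.sin(a),-np.cos(a)])-kk;print(round(a,2),np.round(q*[-1,1]).astype(int))
E
```

```text
knob [-99.04488111 102.01695693] model [-99.66994373 102.52201473] angle 2.2504032997394723 77.19639147752166
now [ 0.4506 -0.2075  0.1907] az 2.838 t 26.75 -> off [ 33.   81.  120.8] turn 0.001
2.25 [0 0]
2.16 [ 4 -6]
2.06 [  8 -12]
1.97 [ 11 -19]
1.88 [ 14 -26]
1.78 [ 16 -33]
1.69 [ 17 -40]
1.59 [ 17 -47]
1.5 [ 17 -55]
1.41 [ 16 -62]
1.31 [ 15 -69]
1.22 [ 13 -76]
1.13 [ 10 -83]
1.03 [  6 -89]
0.94 [  2 -95]
0.84 [  -2 -101]
0.75 [  -7 -106]
0.66 [ -13 -111]
0.56 [ -19 -115]
0.47 [ -25 -119]
0.38 [ -32 -122]
0.28 [ -39 -124]
0.19 [ -46 -126]
0.09 [ -53 -127]
0.0 [ -61 -127]
```

Request:
{"fn": "carry_out", "kwargs": {
  "offset": [
    [15,40,0],
    [33,81,0],
    [33,81,40],
    [33,81,90],
    [33,81,120],
    [33,81,120]
  ],
  "turn": [0,0,0,0,0,0]
}}

```text
t: 27.5
ee_pos: [0.4424, -0.1194, 0.0694]
orientation: [-0.002, 0.151, 0.989, 0.001]
force: [0.7, -0.5, 0.8]
width: 0.523
grip_force: 0.0
```

Request:
{"fn": "carry_out", "kwargs": {
  "offset": [
    [0,0,0],
    [0,0,0],
    [0,0,0],
    [0,0,0],
    [0,0,0],
    [0,0,0]
  ],
  "turn": [0,0,0,0,0,0],
  "grip": 8,
  "newtons": 25
}}

```text
t: 28.25
ee_pos: [0.4438, -0.1212, 0.0719]
orientation: [0.001, 0.152, 0.988, -0.0]
force: [-1.8, 1.9, 9.4]
width: 0.139
grip_force: 24.6
```

Request:
{"fn": "carry_out", "kwargs": {
  "offset": [
    [4,-6,0],
    [8,-12,0],
    [11,-19,0],
    [14,-26,0],
    [16,-33,0],
    [17,-40,0],
    [17,-47,0],
    [17,-55,0]
  ],
  "turn": [0,0,0,0,0,0,0,0]
}}

```text
t: 29.25
ee_pos: [0.4112, -0.1689, 0.0716]
orientation: [0.001, 0.152, 0.988, -0.0]
force: [2.5, 0.2, 1.0]
width: 0.138
grip_force: 25.1
```

Request:
{"fn": "carry_out", "kwargs": {
  "offset": [
    [-1,-7,0],
    [-2,-14,0],
    [-4,-21,0],
    [-7,-28,0],
    [-11,-34,0],
    [-15,-40,0],
    [-19,-46,0],
    [-24,-51,0],
    [-30,-56,0],
    [-36,-60,0]
  ],
  "turn": [0,0,0,0,0,0,0,0,0,0]
}}

```text
t: 30.5
ee_pos: [0.4275, -0.2366, 0.071]
orientation: [0.0, 0.152, 0.988, 0.0]
force: [3.3, 4.1, 4.7]
width: 0.141
grip_force: 26.5
```

Request:
{"fn": "carry_out", "kwargs": {
  "offset": [
    [-6,-4,0],
    [-13,-7,0],
    [-20,-9,0],
    [-27,-11,0],
    [-34,-12,0],
    [-41,-12,0],
    [-41,-12,0]
  ],
  "turn": [0,0,0,0,0,0,0]
}}

```text
t: 31.38
ee_pos: [0.4625, -0.2611, 0.0708]
orientation: [0.0, 0.152, 0.988, -0.0]
force: [1.0, -1.9, 6.0]
width: 0.14
grip_force: 26.9
```

```bash
python3 - <<'E'
from h import *
s=ctrl.get_state();print(inv(s['ee_pos'])*1e3,s['force'],s['t'])
E
```

```text
[-38.81462271 -26.32363815] [ 0.9669304  -1.88811531  5.99817492] 31.375
```

Request:
{"fn": "carry_out", "kwargs": {
  "offset": [
    [-2,0,0],
    [-4,0,0],
    [-4,0,0]
  ],
  "turn": [0,0,0]
}}

```text
t: 31.75
ee_pos: [0.4657, -0.2622, 0.0708]
orientation: [-0.0, 0.152, 0.988, -0.0]
force: [-1.5, -2.1, 6.5]
width: 0.139
grip_force: 27.0
```

Request:
{"fn": "carry_out", "kwargs": {
  "offset": [
    [-2,0,0],
    [-3,0,0],
    [-3,0,0]
  ],
  "turn": [0,0,0]
}}

```text
t: 32.12
ee_pos: [0.4686, -0.2632, 0.0708]
orientation: [-0.0, 0.152, 0.988, -0.0]
force: [-0.7, -1.9, 6.3]
width: 0.14
grip_force: 26.9
```

```bash
python3 - <<'E'
from h import *
s=ctrl.get_state();print(inv(s['ee_pos'])*1e3,s['force'],s['t'])
E
```

```text
[-32.3784239  -26.47576719] [-0.70943071 -1.88052598  6.2631371 ] 32.125
```

Request:
{"fn": "carry_out", "kwargs": {
  "offset": [
    [-2,0,0],
    [-4,0,0],
    [-4,0,0]
  ],
  "turn": [0,0,0]
}}

```text
t: 32.5
ee_pos: [0.4701, -0.2637, 0.0702]
orientation: [-0.003, 0.152, 0.988, -0.0]
force: [-15.0, 1.8, 13.8]
width: 0.141
grip_force: 28.5
```

```bash
python3 - <<'E'
from h import *
im,i=snap('wrist','w9');s=ctrl.get_state();print(inv(s['ee_pos'])*1e3,s['force'],s['t'])
# side view measure: gate & knob unchecked by eye; print dark-knob profile in scene diff
a=cv2.imread('pics/scene0.png');b=ctrl.get_image('scene')[:,:,::-1];cv2.imwrite('pics/scene1.png',b)
E
```

```text
[-30.71840563 -26.51519866] [-15.23055866   1.36723258  13.93642648] 32.55
```

Request:
{"fn": "carry_out", "kwargs": {
  "offset": [
    [-1,0,0],
    [-2,0,0],
    [-2,0,0]
  ],
  "turn": [0,0,0]
}}

```text
t: 32.98
ee_pos: [0.4719, -0.2642, 0.0698]
orientation: [-0.003, 0.152, 0.988, -0.0]
force: [-12.6, 1.3, 5.8]
width: 0.139
grip_force: 28.5
```

Request:
{"fn": "carry_out", "kwargs": {
  "offset": [
    [3,0,0],
    [3,0,0],
    [3,0,0],
    [3,0,0],
    [3,0,-60],
    [3,0,-120],
    [35,25,-120],
    [35,25,-120],
    [35,25,-120]
  ],
  "turn": [0,0,0,0,0,0,0,0,0],
  "grip": 45
}}

```text
t: 34.1
ee_pos: [0.4489, -0.2301, 0.1908]
orientation: [0.0, 0.152, 0.988, -0.0]
force: [-0.2, -0.1, 0.0]
width: 0.527
grip_force: 0.0
```

```bash
python3 - <<'E'
from h import *
im,i=snap('wrist','w10');print(inv(ctrl.get_state()['ee_pos'])*1e3)
g=cv2.cvtColor(im,cv2.COLOR_RGB2GRAY)
P_=lambda x,y,z:proj(i,np.r_[fx(x/1e3,y/1e3),z/1e3])
for n,p in dict(knob=(-38,-24,61.5),gateoutL=(-42,20,32),gateoutR=(-42,-10,32),gateEnd=(-38,-37,32)).items():print(n,np.round(P_(*p),1))
# gate outer edge rows along several y
for y in(30,20,10,0,-10,-34):
    u,v=P_(-42,y,32);c=g[int(v)-16:int(v)+17,int(u)-1:int(u)+2].mean(1);print(y,int(u),int(v)-16,c.astype(int))
k=P_(-38,-24,61.5).astype(int);c=im[k[1]-25:k[1]+26,k[0]-25:k[0]+26]
gg=cv2.resize(cv2.cvtColor(c,cv2.COLOR_RGB2GRAY),(26,26),interpolation=cv2.INTER_AREA);print(k);print('\n'.join(' '.join('%3d'%x for x in r) for r in gg))
E
```

```text
[-60.98371518  -0.94266557]
knob [290.2 271.8]
gateoutL [345.5 255.8]
gateoutR [309.7 255.8]
gateEnd [277.7 260.3]
30 357 239 [148 149 148 143 132 119 115 115 112 110  99  82  73  69  71  72  81  94
 106 110 110 110 110 109 110 109 111 109 110 111 110 111 110]
20 345 239 [150 148 149 142 128 119 115 114 113 110  99  85  72  70  69  72  81  95
 107 111 111 110 109 110 109 110 109 109 109 113 111 110 110]
10 333 239 [148 147 147 142 132 119 114 110 112 108  99  82  73  70  71  73  79  93
 106 110 111 110 110 111 111 111 110 113 112 113 111 110 112]
0 321 239 [148 148 144 135 122 114 114 113 111 109 100  83  72  71  70  73  80  95
 105 112 112 110 111 108 110 111 111 109 111 112 112 111 111]
-10 309 239 [113 114 113 112 112 111 113 114 112 110  99  84  73  69  71  73  80  91
 104 111 114 112 109 109 110 109 110 111 111 113 111 111 111]
-34 281 239 [241 242 241 238 235 229 225 225 223 221 200 148 100  85  78  82  98 117
 136 151 162 165 161 151 125  97  79  72  68  64  63  59  58]
[290 271]
241 241 241 236 227 222 221 223 225 226 209 148 115 112 112 115 114 115 113 113 115 115 113 115 11
[... 1905 characters left out ...]
  98 106 119  93  46  33  29  20  22  23  24  28  27  34  36  36  36  36  25
224 219 171 143 146 145 128  99 105 112  86  43  31  26  20  20  21  21  19  20  31  34  36  32  32  22
124 157 178 149 147 145 129 100 105 113  89  46  33  28  19  15  15  15  15  23  32  33  33  32  32  26
 29  91 172 152 148 146 131 101 103 119 102  48  33  31  23  16  17  18  21  30  35  35  35  33  32  30
 15  52 133 145 147 147 134 105 102 113  98  49  34  33  31  25  26  27  31  33  35  36  34  37  34  33
 16  56 132 144 147 147 135 105 104 129 120  59  37  35  36  32  32  33  35  35  38  35  35  35  35  35
  9  64 149 151 146 148 136 105 112 172 158  69  37  35  36  36  36  36  35  35  37  38  36  37  34  35
```

The gate's edge is at the same image row across its whole length, so it lies parallel to fixture y. The knob is within about 2 px of its shut prediction. The gripper is clear, so I'm handing in.

```bash
python3 -c "
from plant import ctrl
print(ctrl.hand_in())"
```

```text
the job is handed in; nothing more can be done
None
```

The job is handed in at about 34 s: the sensor is home under the cover, the block is seated flat against it, and the gate is shut with the gripper clear; the first swing went the wrong way (a sign error of mine) and opened the gate further, so I re-gripped the knob and closed it.

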